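Chock the tins and open the rack's stop bar

ROBOT

A 6-joint arm with a two-finger parallel gripper is mounted at the origin on the work surface. World frame = base frame: x ahead of the robot, y to its left, z up, the work surface at z = 0. Lengths are in m, angles in rad, forces in N, time in s.
With the tool pointing down it reaches from about 0.275 to 0.875 m from the base axis. Payload 12.5 kg.
Tool frame: the origin (TCP) lies between the finger pads; the fingertips stand tcp_to_tips ahead of it and the grasp point (between the pads) lies 5 mm behind it (tcp_to_tips is the distance from the TCP to the fingertips, in m); z points along the fingers, y is the line along which they close (so a half turn about z gives the same grasp; the last joint's range is limited). The gripper opens to 85 mm and grips with 20 to 120 N. Pads are 22 mm wide; open, the fingers measure 114 mm over their backs; the gripper's body (76 mm by 85 mm) begins 54 mm behind the grasp point. The pads swing forward as they close: fully open they stand 13 mm farther back than shut.
Start: joints at [-1.201, 0.351, 1.652, -0, 1.139, -0.085], TCP at [0.242, -0.494, 0.245] pointing down, gripper open.
Joint ranges: [-2.75, 2.75], [-0.79, 2.1], [0.01, 2.65], [-1.57, 4.71], [0.07, 3.14], [-2.87, 2.87]. Speed limits (rad/s): [2.22, 2.22, 2.79, 3.14, 3.14, 3.14].

INTERFACE

Orientations are given as a unit quaternion [x, y, z, w].
In Python, from station import get_obs, capture, camera_model, job_done, regions_of, tcp_to_tips gives the robot as it stands.
- The arm moves only by the tool play_rows, never from a script. Its argument "rows" is a list of rows, each a list of 3 entries, a list of its own where there are three numbers: the opening, from 0 (shut) to 1 (fully open), then the shift along the world's x, y, z in m, then the turn, a rotation vector about the world's x, y, z in rad. In form: [[claw, [tx, ty, tz], [rx, ry, rz]], ...]. A call has 1 to 20 rows; each row shifts and turns the commanded pose from where the row before left it; what a row does not reach is not made up. A row lasts 1/8 s, in which the tool goes at most 62.5 mm and 10.7 degrees, less where a joint would pass 70% of its speed; a pose out of reach is approached as far as the arm can. A call with a gripper value outside its range is refused whole. The fingers move at their own pace and stop on an object; "squeeze" is the grip in N (left out, the last holds). Time passes only in rows, so rows that do not move let the fingers close. It gives the time, the measured TCP pose, the force, the opening and the grip force at its end, in the units of the state.
- get_obs(): the state, without advancing time (a new reading comes with each control period).
- capture(name): name is "scene" or "top"; returns the picture (400x640x3 uint8, red, green, blue); there is no depth.
- camera_model(name): a dict with "mtx" (3x3 intrinsics, pixels), "dist_coeffs" ([k1, k2, p1, p2, k3] as OpenCV has them; the pictures are not rectified), "rvec" (rotation vector, rad) and "tvec" (3), from world to camera coordinates, as OpenCV has them. Camera axes: x right, y down, z forward; pixel columns grow to the right and rows downward; lengths in m; the calibration is good to about 2 mm. A picture is of the moment at which its call begins. camera_model takes no time and is no camera call.
- job_done(): hands the job in; it is judged then, once.
Trained networks look in the newest picture that a camera, given by its name, has taken for a name from the list of things; names that differ only in an ending like _2 or _b are one class to them, and where a whole thing is asked for, a point or a joint stands for the part that bears it (a point fixed in the world has none). Each returns a list of dicts, best first, with "confidence" (0 to 1); they miss things now and then, are a little off and sometimes report something else, mostly with a low value. They report only what shows in the picture. A call takes as long as a camera call. They do not tell look-alikes from the thing itself.
- regions_of(query, camera): "mask" (400x640 bool, what is visible of it) and "xy" ([column, row] in pixels, amid what is visible of it).
The state is a dict: "time": time; "joints": joint angles; "qvel": joint speeds; "effort": joint torques, N m; "tcp_pos": TCP position; "tcp_rot": TCP orientation; "contact_force": force on the tool from outside, world axes, zero at the start; "wrist_torque": the same for the moment, N m; "grip_width": finger opening in m; "grip_force": force on a finger pad.
Only numpy, scipy, OpenCV 4.12 (cv2) and the standard library are available. Lean on these libraries where they do the work, as an engineer would, in place of code of your own. Each camera call takes 0.05 s, during which the arm holds its last target. There are 200 camera calls.

TASK

Open the sloping tin rack so that customers can take tins from its front. First chock the row: set the wooden wedge flat on the tray, thin edge uphill and square to the tins, and slide it up under the stop bar until it is snug against the front tin. Only then swing the stop bar up and right over to the back, where it rests by itself, and let the tins stay put on the chock; leave the other goods on the counter alone.

Things in the scene. Friction and masses are not known exactly. Their poses are not given: they have to be found in the camera images.
- tray: Light wooden tray of the tin rack, fixed, sloping 9 degrees down to its open front (robot side), turned up to 0.2 rad. Origin on its upper surface, mid-width, straight below the front tin's axis (square to the tray), 45 mm above the counter. x uphill along the tray, y to the left, z square to the surface. Surface x = -170 to +205 mm, 139 mm wide.
- tray_front (a point): Middle of the tray's front edge, tray x = -170 mm, on the surface, 18 mm above the counter. From here to the stop bar the tray is bare, with no lip or sides: an unchocked row rolls out here when the bar is raised. Side boards 10 mm thick, 50 mm high stand at y = +-64 mm from x = -35 mm to the back board (near face x = 193 mm, 75 mm high).
- tin0: The front one of three equal round tins (74 mm diameter, 110 mm long, about 0.45 kg each, steel with a cream label) lying across the tray one behind the other; origin at its centre, y along its axis. It leans on the stop bar and is free to roll; the row has some 7 mm of play uphill.
- tin1: The second tin, same size, 74 mm uphill of the front one; origin at its centre.
- tin2: The third tin, same size, 148 mm uphill of the front one; origin at its centre.
- chock: Loose brown wooden wedge, 110 mm long (x), 44 mm wide (y), about 80 g, lying on its flat base on the counter left or right of the rack, any way round. Origin at the middle of its base, x towards the thin edge, z up. x = -55 to +5 mm is a plain block 22.5 mm high; from there the top slopes down at 23 degrees to the thin edge (1.5 mm) at x = +55 mm.
- chock_nose (a point): Middle of the chock's thin edge, on its base. Snug against the front tin it lies at x = -11 mm in the tray's frame, the chock's rear end then at x = -121 mm.
- stop_bar (a joint): Angle of the stop bar, a U of 10 mm steel rod; its arms (115 mm, outside the side boards, at y = +-79 mm) turn about one axis. 0: down in front of the front tin, bar at tray x = -42, z = 38 mm (33 mm free beneath). Grows as it swings up and back over the tins; upright at 1.73; past that it falls back to its stop at 2.15, before that it falls forward again. Lifting takes about 2 N.
- bar_grip (a point): Middle of the black plastic grip, 16 mm diameter, 52 mm long, on the stop bar's right-hand end outside the arms; at tray x = -42, y = -114, z = 38 mm when the bar is down. The grip's axis runs along the tray's y. It travels on a circle of 115 mm radius about the bar's turning axis.
- bar_hinge (a point): Point on the stop bar's turning axis, mid-width: tray x = 73, y = 0, z = 38 mm. The axis runs along the tray's y.
- card_block: Loose brown wooden card holder, a plain block 90 x 36 x 24 mm with a slot in its top, no wedge; leave alone. Origin under its centre.
- terrine_jar: Low jar of terrine, 68 mm diameter, 70 mm high; leave alone. Origin under its centre.
- honey_jar: Jar of honey, 72 mm diameter, 100 mm high; leave alone. Origin under its centre.
- oil_bottle: Green oil bottle, 60 mm diameter, 211 mm high; leave alone. Origin under its centre.
- pepper_mill: Dark wooden pepper mill, 54 mm diameter, 164 mm high; leave alone. Origin under its centre.
- spare_tin: A tin like those in the rack, standing upright on the counter; leave alone. Origin under its centre.
- counter_brush: Counter brush, 200 mm long, lying flat; leave alone. Origin under its centre.
There are look-alikes about, which are no part of the job. What is shaped like the tin0 but blue, green or pink is not meant.

How it is judged:
By the outcome, as a careful person would: the job done as asked, in the order asked, and still so for the second after the job is handed in, with the robot touching nothing.
It also fails if it takes over 64 s, if anything falls off the work surface, if the arm or the gripper's body presses on something with over 40 N, if the wrist force passes 120 N, or if a joint passes its speed limit or range.

## Working session

There is one attempt and no reset: what is moved stays moved. The work goes in short steps, Python scripts to look and compute and a tool call to move; the robot and the scene stay as the last step left them, time stands still between calls to the robot, and variables do not carry over. Pictures are saved under pics/ and viewed, at most 10 in all, crops included, and the job is handed in when it is done.

Besides the shell and the picture viewer there is one more tool, called after ">>>" by a JSON object that holds its "method" and its "body". play_rows: Moves the arm, as the interface text tells. Its arguments: {"type":"object","properties":{"rows":{"type":"array","items":{"type":"array"}},"squeeze":{"type":"number"}},"required":["rows"]}

```bash
ls; mkdir -p pics; python3 - <<'E'
from station import *
import cv2,numpy as np
print(get_obs(), tcp_to_tips)
for c in ("scene","top"):
    im=capture(c); cv2.imwrite(f"pics/{c}0.png",im[...,::-1])
    m=camera_model(c); R=cv2.Rodrigues(np.array(m["rvec"]))[0]; print(c,-R.T@np.array(m["tvec"]).ravel(),m["mtx"])
    for q in ("chock","card_block","tin0","bar_grip","tray","chock_nose"):
        for r in regions_of(q,c)[:4]: print(c,q,round(r["confidence"],2),np.round(r["xy"]),r["mask"].sum())
E
```

```text
pics
{'time': 0.0, 'joints': array([-1.20060832e+00,  3.51221163e-01,  1.65246481e+00,  1.80224296e-05,
        1.13908693e+00, -8.46231421e-02]), 'qvel': array([-0.00078295, -0.0008132 ,  0.00016403,  0.00182839, -0.00216373,
        0.00182244]), 'effort': array([-5.53412810e-04, -5.06106341e+01, -2.91402876e+01, -1.17583995e-04,
        4.57685877e-03, -1.01562790e-05]), 'tcp_pos': array([ 0.24150649, -0.49377326,  0.24475119]), 'tcp_rot': array([ 9.74255270e-01,  2.25446935e-01, -7.58747424e-05, -5.85285729e-04]), 'contact_force': array([ 0.28839239, -0.25643678, -0.9692558 ]), 'wrist_torque': array([-0.03598692, -0.01510197,  0.04978687]), 'grip_force': 0.0, 'grip_width': 0.08524560648507486} 0.014
scene [1.19057897 0.47164652 1.0181557 ] [[367.81964394   0.         318.12664013]
 [  0.         367.81964394 205.6072241 ]
 [  0.           0.           1.        ]]
scene chock 0.5 [285. 154.] 310
scene card_block 0.6 [419. 244.] 359
scene tin0 0.91 [225. 224.] 821
scene tin0 0.86 [325. 216.] 638
scene tin0 0.78 [340. 201.] 540
scene tin0 0.71 [272. 208.] 784
scene bar_grip 0.84 [317. 198.] 265
scene tray 0.56 [331. 241.] 2135
scene tray 0.16 [311. 200.] 293
scene chock_nose 0.81 [290. 156.] 340
top [0.42020427 0.03300727 1.36253353] [[394.17707288   0.         319.54711818]
 [  0.         394.17707288 199.56621021]
 [  0.           0.           1.        ]]
top chock 0.7 [419. 264.] 472
top card_block 0.73 [236. 245.] 323
top card_block 0.21 [336. 213.] 199
top tin0 0.97 [309. 173.] 765
top tin0 0.91 [312. 220.] 815
top tin0 0.84 [390. 146.] 729
top tin0 0.82 [306. 193.] 749
top bar_grip 0.74 [327. 227.] 388
top tray 0.84 [315. 237.] 2849
top chock_nose 0.91 [416. 261.] 460
top chock_nose 0.21 [307. 192.] 789
```

```bash
python3 - <<'E'
import cv2
a=cv2.imread("pics/top0.png")[80:330,180:480]; cv2.imwrite("pics/t1.png",cv2.resize(a,(720,600),interpolation=cv2.INTER_CUBIC))
a=cv2.imread("pics/scene0.png")[100:300,180:446]; cv2.imwrite("pics/s1.png",cv2.resize(a,(798,600),interpolation=cv2.INTER_CUBIC))
E
```

```text
(no output)
```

View pics/t1.png

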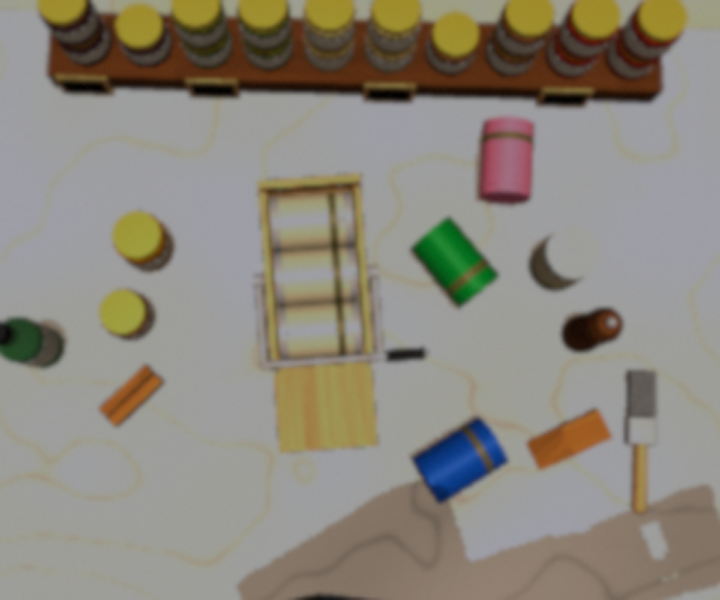

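View pics/s1.png

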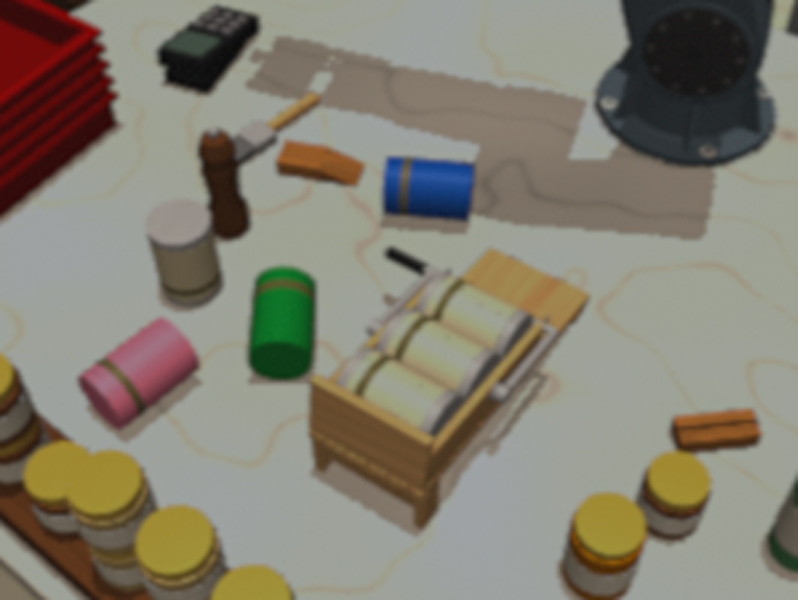

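The top view (crop scale 2.4, offset 180,80) shows the rack at about crop (320,310). Its bare front edge runs (281,452)–(378,445) and the black grip is at (406,354). The wedge is at (570,438), with its thin end to the left (+y) and the thick end towards the brush. The card block is on the left at (131,395). Next I'll fit the poses.

```bash
cat > h.py <<'E'
from station import *
import cv2,numpy as np
from scipy.optimize import minimize,least_squares
CM={c:camera_model(c) for c in("scene","top")}
def proj(P,c):
    m=CM[c]; return cv2.projectPoints(np.float64(P).reshape(-1,1,3),np.array(m["rvec"]),np.array(m["tvec"]),np.array(m["mtx"]),np.array(m["dist_coeffs"]))[0][:,0]
def Rz(a): return cv2.Rodrigues(np.array([0,0,a]))[0]
def Ry(a): return cv2.Rodrigues(np.array([0,a,0]))[0]
z1=22.5e-3
CH=np.array([[x,y,z] for y in(-.022,.022) for x,z in((-.055,0),(-.055,z1),(.005,z1),(.055,.0015),(.055,0))])
def rack(p,P): # p: x,y,yaw of tray origin (height 45 mm)
    return np.array([p[0],p[1],.045])+np.atleast_2d(P)@(Rz(p[2])@Ry(np.radians(-9))).T
def sil(pts,S=4):
    h=cv2.convexHull(np.float32(pts))[:,0]; im=np.zeros((400*S,640*S),np.uint8)
    cv2.fillPoly(im,[np.round(((h+.5)*S-.5)*16).astype(np.int32)],255,shift=4)
    return cv2.resize(im,(640,400),interpolation=cv2.INTER_AREA)/255.
def fit(masks,model,p0,d):
    def cost(p): return sum(np.abs(sil(proj(model(p),c))-m).sum()/m.sum() for c,m in masks.items())
    s=np.vstack([p0]+[p0+np.eye(len(p0))[i]*d[i] for i in range(len(p0))])
    r=minimize(cost,p0,method="Nelder-Mead",options=dict(initial_simplex=s,xatol=1e-4,fatol=1e-4)); return r.x,r.fun
def chockmodel(p): return CH@Rz(p[2]).T+[p[0],p[1],p[3] if len(p)>3 else 0]
E
python3 - <<'E'
from h import *
capture("top");capture("scene")
ms={}
for c in CM:
    im=capture(c); r=regions_of("chock_nose",c)[0]; hsv=cv2.cvtColor(im,cv2.COLOR_RGB2HSV)
    near=cv2.dilate(r["mask"].astype(np.uint8),np.ones((7,7)))>0
    ms[c]=(near&(hsv[...,1]>110)&(hsv[...,0]<20)).astype(float); print(c,r["mask"].sum(),ms[c].sum())
# initial guess via ray at z=0.01
def cost(q): return (proj([[q[0],q[1],.01]],"top")[0]-[417,262])
q=least_squares(cost,[.3,-.2]).x
for a in (1.2,1.6,2.0,2.4,-1.2,-1.6): print(a,*fit(ms,chockmodel,np.array([*q,a]),[.01,.01,.1]))
# rack
f=lambda u,v:np.array([(u+.5)/2.4-.5+180,(v+.5)/2.4-.5+80])
g=regions_of("bar_grip","top")
obs=[([-.17,.0695,0],f(281,452)),([-.17,-.0695,0],f(378,445)),([-.042,-.114,.038],f(406,354))]
res=lambda p:np.concatenate([proj(rack(p,P),"top")[0]-o for P,o in obs])
r=least_squares(res,[.45,.04,0]); print(r.x,np.round(r.fun,2))
im=cv2.cvtColor(capture("top"),cv2.COLOR_RGB2BGR); p=r.x
im=cv2.resize(im[120:300,240:480],(720,540),interpolation=cv2.INTER_CUBIC)
def draw(P,c=(0,0,255)):
    q=(proj(P,"top")-[240,120]+.5)*3-.5; cv2.polylines(im,[np.int32(q*16)],False,c,1,cv2.LINE_AA,4)
draw(rack(p,[[-.035,.0695,0],[-.17,.0695,0],[-.17,-.0695,0],[-.035,-.0695,0]]))
draw(rack(p,[[-.042,.079,.038],[-.042,-.14,.038]]))
draw(rack(p,[[-.035,-.069,.05],[.193,-.069,.05]])); draw(rack(p,[[-.035,.069,.05],[.193,.069,.05]]));draw(rack(p,[[.193,.069,.075],[.193,-.069,.075]]))
cv2.imwrite("pics/o1.png",im)
E
```

```text
scene 279 256.0
top 475 414.0
1.2 [ 0.41926619 -0.31192759  2.01766492] 0.3606992842426826
1.6 [ 0.42004137 -0.31129182  2.00372766] 0.3610842480107985
2.0 [ 0.41979614 -0.31185995  2.05622435] 0.365265271265511
2.4 [ 0.41890518 -0.3113762   2.03486208] 0.3657968350383632
-1.2 [ 0.42066661 -0.31488943 -1.18126113] 0.39629296615989396
-1.6 [ 0.42062756 -0.31470734 -1.17244203] 0.4058533437529601
[0.56695369 0.04223883 0.09621567] [-0.5   0.17  0.3  -0.03  0.2  -0.15]
```

View pics/o1.png

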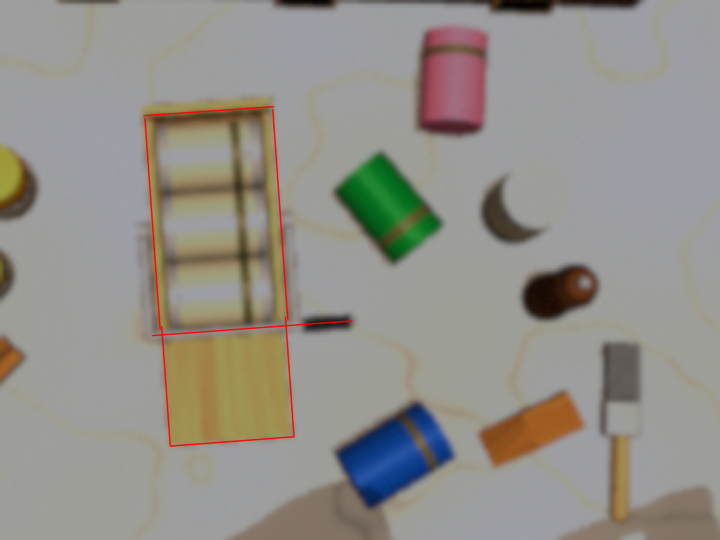

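The rack overlay fits well: tray origin (0.567, 0.042), yaw 0.096. Next I'll refine the chock with a soft mask and work out the grasp.

```bash
cat >> h.py <<'E'
def softmask(c,q="chock_nose"):
    im=capture(c); r=regions_of(q,c)[0]; m=r["mask"].astype(np.uint8)
    near=cv2.dilate(m,np.ones((9,9)))>0; lab=im.astype(float); s=lab[...,0]-lab[...,2]
    core=cv2.erode(m,np.ones((3,3)))>0; bg=np.median(s[(~near)&(cv2.dilate(m,np.ones((21,21)))>0)])
    return np.clip((s-bg)/(np.median(s[core])-bg),0,1)*near
E
python3 - <<'E'
from h import *
ms={c:softmask(c) for c in CM}
for a in (2.0,-1.15): print(*fit(ms,chockmodel,np.array([.42,-.312,a]),[.01,.01,.1]))
for c in CM: print(c,*fit({c:ms[c]},chockmodel,np.array([.42,-.312,2.02]),[.01,.01,.1]))
p=fit(ms,chockmodel,np.array([.42,-.312,2.0]),[.01,.01,.1])[0]
out=[]
for c in CM:
    q=proj(chockmodel(p),c); o=q.mean(0).astype(int)-[30,25]
    im=cv2.cvtColor(capture(c),cv2.COLOR_RGB2BGR)[o[1]:o[1]+50,o[0]:o[0]+60]; im=cv2.resize(im,(396,330),interpolation=cv2.INTER_CUBIC)
    k=np.int32(((q-o+.5)*6.6-.5)*16)
    for i,j in [(0,1),(1,2),(2,3),(3,4),(4,0),(5,6),(6,7),(7,8),(8,9),(9,5),(0,5),(1,6),(2,7),(3,8)]: cv2.line(im,k[i],k[j],(255,0,0),1,cv2.LINE_AA,4)
    out.append(im)
cv2.imwrite("pics/o2.png",np.hstack(out))
g=p[:2]+Rz(p[2])[:2,:2]@[-.032,0]; print("grasp",g,g-get_obs()["tcp_pos"][:2])
E
```

```text
[ 0.41934294 -0.31199465  2.01839535] 0.5286659222097475
[ 0.41976046 -0.31604973 -1.16775685] 0.6267995413096369
scene [ 0.4161737  -0.31212146  2.01288695] 0.3102859025327383
top [ 0.41933609 -0.31141989  2.02417963] 0.20164546325066932
grasp [ 0.43319262 -0.3408423 ] [0.19157633 0.15322835]
```

View pics/o2.png

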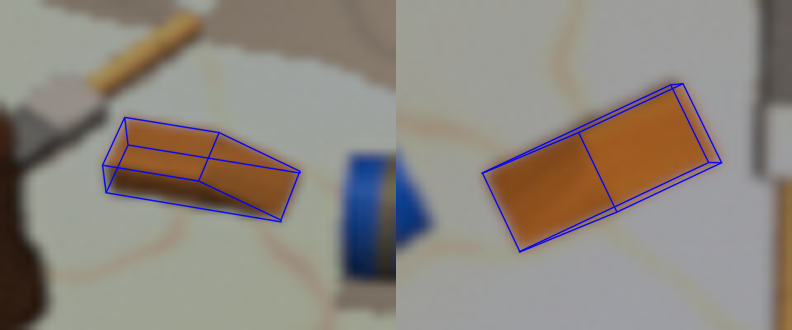

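The overlay sits well on the wedge in both views, with the nose pointing at yaw 2.02.

>>> {"method": "play_rows", "body": {"rows": [[0.72, [0.0213, 0.017, 0], [0, 0, 0.174]], [0.72, [0.0213, 0.017, 0], [0, 0, 0.174]], [0.72, [0.0213, 0.017, 0], [0, 0, 0.174]], [0.72, [0.0213, 0.017, 0], [0, 0, 0.174]], [0.72, [0.0213, 0.017, 0], [0, 0, 0.174]], [0.72, [0.0213, 0.017, 0], [0, 0, 0.174]], [0.72, [0.0213, 0.017, 0], [0, 0, 0.174]], [0.72, [0.0213, 0.017, 0], [0, 0, 0.174]], [0.72, [0.0213, 0.017, 0], [0, 0, 0.174]], [0.72, [0, 0, -0.05], [0, 0, 0]], [0.72, [0, 0, -0.05], [0, 0, 0]], [0.72, [0, 0, -0.05], [0, 0, 0]], [0.72, [0, 0, -0.04], [0, 0, 0]], [0.72, [0, 0, -0.015], [0, 0, 0]], [0.72, [0, 0, 0], [0, 0, 0]], [0.72, [0, 0, 0], [0, 0, 0]]], "squeeze": 30}}

```text
time: 3.4
tcp_pos: [0.4341, -0.3417, 0.0418]
tcp_rot: [0.532, 0.847, -0.0, 0.001]
contact_force: [-0.3, -0.2, 0.4]
grip_width: 0.0615
grip_force: 0.0
```

>>> {"method": "play_rows", "body": {"rows": [[0.72, [0, 0, -0.01], [0, 0, 0]], [0.72, [0, 0, -0.008], [0, 0, 0]], [0.72, [0, 0, -0.003], [0, 0, 0]], [0.72, [0, 0, 0], [0, 0, 0]], [0.72, [0, 0, 0], [0, 0, 0]]]}}

```text
time: 4.03
tcp_pos: [0.4334, -0.3411, 0.0194]
tcp_rot: [0.532, 0.847, -0.0, 0.0]
contact_force: [1.2, 0.1, -0.0]
grip_width: 0.0612
grip_force: 0.0
```

```bash
python3 - <<'E'
from h import *
im=cv2.cvtColor(capture("scene"),cv2.COLOR_RGB2BGR)[120:190,250:330]
cv2.imwrite("pics/g1.png",cv2.resize(im,(640,560),interpolation=cv2.INTER_CUBIC)); print(get_obs()["contact_force"],get_obs()["tcp_pos"])
E
```

```text
[0.12899704 0.33804729 0.6060988 ] [ 0.43340664 -0.34117381  0.01947422]
```

View pics/g1.png

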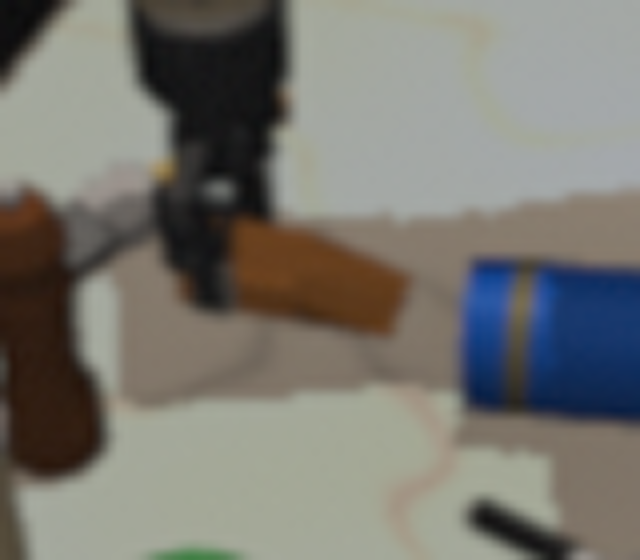

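The fingers straddle the thick part of the wedge at crop (210,250), with the tips just above the counter. Now I'll close.

>>> {"method": "play_rows", "body": {"rows": [[0.3, [0, 0, 0], [0, 0, 0]], [0.3, [0, 0, 0], [0, 0, 0]], [0.3, [0, 0, 0], [0, 0, 0]], [0.3, [0, 0, 0], [0, 0, 0]], [0.3, [0, 0, 0], [0, 0, 0]]], "squeeze": 30}}

```text
time: 4.7
tcp_pos: [0.4335, -0.3412, 0.0196]
tcp_rot: [0.532, 0.847, -0.0, 0.0]
contact_force: [-1.8, 0.3, 6.3]
grip_width: 0.0431
grip_force: 31.2
```

```bash
python3 - <<'E'
from h import *
p=[.56695,.04224,.0962]
t=get_obs()["tcp_pos"]
a=rack(p,[-.139,0,.0796])[0]; b=rack(p,[-.139,0,.0216])[0]
print(t,a,a-t,b-a, Rz(p[2])@Ry(-np.radians(9))@[.001,0,0])
E
```

```text
[ 0.43345057 -0.34120613  0.01961777] [0.41790149 0.02785714 0.1018756 ] [-0.01554908  0.36906327  0.08225783] [ 0.00903125  0.0008715  -0.05728592] [9.83121613e-04 9.48691334e-05 1.56434465e-04]
```

>>> {"method": "play_rows", "body": {"rows": [[0.3, [0, 0, 0.03], [0, 0, 0]], [0.3, [0, 0, 0.05], [0, 0, 0]], [0.3, [0, 0, 0.05], [0, 0, 0]]]}}

```text
time: 5.08
tcp_pos: [0.4331, -0.3408, 0.1504]
tcp_rot: [0.532, 0.847, 0.0, -0.0]
contact_force: [1.6, 0.4, -1.0]
grip_width: 0.0434
grip_force: 31.0
```

>>> {"method": "play_rows", "body": {"rows": [[0.3, [-0.0013, 0.0307, 0], [0, 0, -0.1603]], [0.3, [-0.0013, 0.0307, 0], [0, 0, -0.1603]], [0.3, [-0.0013, 0.0307, 0], [0, 0, -0.1603]], [0.3, [-0.0013, 0.0307, 0], [0, 0, -0.1603]], [0.3, [-0.0013, 0.0307, 0], [0, 0, -0.1603]], [0.3, [-0.0013, 0.0307, 0], [0, 0, -0.1603]], [0.3, [-0.0013, 0.0307, 0], [0, 0, -0.1603]], [0.3, [-0.0013, 0.0307, 0], [0, 0, -0.1603]], [0.3, [-0.0013, 0.0307, 0], [0, 0, -0.1603]], [0.3, [-0.0013, 0.0307, 0], [0, 0, -0.1603]], [0.3, [-0.0013, 0.0307, 0], [0, 0, -0.1603]], [0.3, [-0.0013, 0.0307, 0], [0, 0, -0.1603]], [0.3, [0, 0, -0.02], [0.0075, -0.078, 0]], [0.3, [0, 0, -0.028], [0.0075, -0.078, 0]], [0.3, [0, 0, 0], [0, 0, 0]], [0.3, [0, 0, 0], [0, 0, 0]]]}}

```text
time: 7.08
tcp_pos: [0.4184, 0.0272, 0.1021]
tcp_rot: [0.996, 0.048, 0.078, -0.004]
contact_force: [0.2, 0.3, -0.3]
grip_width: 0.0435
grip_force: 31.0
```

```bash
python3 - <<'E'
from h import *
from scipy.spatial.transform import Rotation as Ro
p=[.56695,.04224,.0962]; Rt=Rz(p[2])@Ry(-np.radians(9))
o=get_obs(); R=Ro.from_quat(o["tcp_rot"]).as_matrix(); print(np.round(Rt.T@R,4),o["tcp_pos"],o["contact_force"])
print("tcp in tray",Rt.T@(o["tcp_pos"]-[p[0],p[1],.045]))
out=[]
for c,(u,v) in(("scene",(345,215)),("top",(315,235))):
    im=cv2.cvtColor(capture(c),cv2.COLOR_RGB2BGR)
    # expected chock if grasped as planned (tcp at chock (-.032,0,.0196))
    P=o["tcp_pos"]+(CH-[-.032,0,.0196])@Rt.T
    im=im[v-50:v+50,u-50:u+50]; im=cv2.resize(im,(400,400),interpolation=cv2.INTER_CUBIC)
    k=np.int32(((proj(P,c)-[u-50,v-50]+.5)*4-.5)*16)
    for i,j in [(0,1),(1,2),(2,3),(3,4),(4,0),(5,6),(6,7),(7,8),(8,9),(9,5),(0,5),(1,6),(2,7),(3,8)]: cv2.line(im,k[i],k[j],(255,0,0),1,cv2.LINE_AA,4)
    out.append(im)
cv2.imwrite("pics/p1.png",np.hstack(out))
E
```

```text
[[ 1.e+00  9.e-04 -9.e-04]
 [ 9.e-04 -1.e+00 -1.e-04]
 [-9.e-04  1.e-04 -1.e+00]] [0.41841483 0.02724512 0.10208671] [ 0.17796678  0.28880853 -0.29909878]
tcp in tray [-0.13852036 -0.00065849  0.07973777]
```

View pics/p1.png

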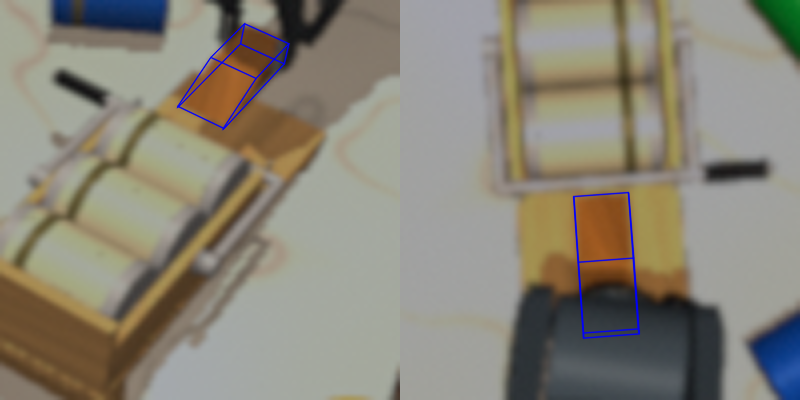

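The wedge in the gripper matches its prediction and is square to the tray. Next I'll lower it.

>>> {"method": "play_rows", "body": {"rows": [[0.3, [0.0045, 0.0005, -0.0285], [0, 0, 0]], [0.3, [0.0035, 0.001, -0.02], [0, 0, 0]], [0.3, [0.001, 0, -0.007], [0, 0, 0]], [0.3, [0, 0, -0.001], [0, 0, 0]], [0.3, [0, 0, 0], [0, 0, 0]], [0.3, [0, 0, 0], [0, 0, 0]]]}}

```text
time: 7.92
tcp_pos: [0.427, 0.0288, 0.0454]
tcp_rot: [0.996, 0.048, 0.079, -0.004]
contact_force: [0.1, 0.2, -0.5]
grip_width: 0.043
grip_force: 31.0
```

>>> {"method": "play_rows", "body": {"rows": [[0.3, [0, 0, -0.001], [0, 0, 0]], [0.3, [0, 0, -0.001], [0, 0, 0]], [0.3, [0, 0, 0], [0, 0, 0]]]}}

```text
time: 8.3
tcp_pos: [0.4267, 0.0288, 0.0427]
tcp_rot: [0.996, 0.048, 0.078, -0.004]
contact_force: [-0.1, -0.5, -0.5]
grip_width: 0.0437
grip_force: 31.0
```

>>> {"method": "play_rows", "body": {"rows": [[0.3, [0, 0, -0.001], [0, 0, 0]], [0.3, [0, 0, 0], [0, 0, 0]]]}}

```text
time: 8.55
tcp_pos: [0.4267, 0.0288, 0.0426]
tcp_rot: [0.996, 0.048, 0.078, -0.004]
contact_force: [-7.6, -0.4, 23.4]
grip_width: 0.0432
grip_force: 33.8
```

>>> {"method": "play_rows", "body": {"rows": [[0.3, [0, 0, -0.001], [0, 0, 0]], [0.3, [0, 0, 0], [0, 0, 0]]]}}

```text
time: 8.8
tcp_pos: [0.4269, 0.0288, 0.0422]
tcp_rot: [0.996, 0.048, 0.079, -0.004]
contact_force: [-12.5, -1.1, 39.1]
grip_width: 0.0432
grip_force: 36.2
```

>>> {"method": "play_rows", "body": {"rows": [[0.3, [0, 0, 0.0018], [0, 0, 0]], [0.3, [0.0049, 0.0005, 0.0008], [0, 0, 0]], [0.3, [0.0049, 0.0005, 0.0008], [0, 0, 0]], [0.3, [0.0049, 0.0005, 0.0008], [0, 0, 0]], [0.3, [0.0049, 0.0005, 0.0008], [0, 0, 0]], [0.3, [0.0049, 0.0005, 0.0008], [0, 0, 0]], [0.3, [0.0049, 0.0005, 0.0008], [0, 0, 0]], [0.3, [0.0049, 0.0005, 0.0008], [0, 0, 0]], [0.3, [0, 0, 0], [0, 0, 0]], [0.3, [0, 0, 0], [0, 0, 0]]]}}

```text
time: 10.05
tcp_pos: [0.4608, 0.0323, 0.0481]
tcp_rot: [0.996, 0.048, 0.078, -0.004]
contact_force: [-0.2, 0.1, -0.4]
grip_width: 0.0435
grip_force: 31.4
```

>>> {"method": "play_rows", "body": {"rows": [[0.3, [0.002, 0.0002, 0.0003], [0, 0, 0]], [0.3, [0.001, 0.0001, 0.00015], [0, 0, 0]], [0.3, [0, 0, 0], [0, 0, 0]]]}}

```text
time: 10.42
tcp_pos: [0.4641, 0.0326, 0.0487]
tcp_rot: [0.996, 0.048, 0.078, -0.004]
contact_force: [0.8, 0.2, -0.4]
grip_width: 0.0432
grip_force: 31.4
```

>>> {"method": "play_rows", "body": {"rows": [[0.3, [0.001, 0.0001, 0.00015], [0, 0, 0]], [0.3, [0.001, 0.0001, 0.00015], [0, 0, 0]], [0.3, [0, 0, 0], [0, 0, 0]]]}}

```text
time: 10.8
tcp_pos: [0.4661, 0.0328, 0.0489]
tcp_rot: [0.996, 0.048, 0.078, -0.004]
contact_force: [-0.1, 1.4, -0.4]
grip_width: 0.043
grip_force: 31.4
```

>>> {"method": "play_rows", "body": {"rows": [[0.3, [0.001, 0.0001, 0.00015], [0, 0, 0]], [0.3, [0, 0, 0], [0, 0, 0]]]}}

```text
time: 11.05
tcp_pos: [0.4671, 0.0329, 0.0491]
tcp_rot: [0.996, 0.048, 0.078, -0.004]
contact_force: [-0.4, -0.2, -0.5]
grip_width: 0.043
grip_force: 31.4
```

```bash
python3 - <<'E'
from h import *
p=[.56695,.04224,.0962]; Rt=Rz(p[2])@Ry(-np.radians(9)); o=get_obs()
print("tcp tray",Rt.T@(o["tcp_pos"]-[p[0],p[1],.045]),"F tray",Rt.T@o["contact_force"])
E
```

```text
tcp tray [-0.09842431  0.00033093  0.01974162] F tray [-0.50313738 -0.18306496 -0.39070524]
```

>>> {"method": "play_rows", "body": {"rows": [[0.3, [0.001, 0.0001, 0.00015], [0, 0, 0]], [0.3, [0, 0, 0], [0, 0, 0]]]}}

```text
time: 11.3
tcp_pos: [0.4674, 0.033, 0.049]
tcp_rot: [0.996, 0.048, 0.077, -0.004]
contact_force: [-3.4, -1.3, 0.6]
grip_width: 0.0434
grip_force: 31.6
```

>>> {"method": "play_rows", "body": {"rows": [[0.3, [0.001, 0.0001, 0.00015], [0, 0, 0]], [0.3, [0, 0, 0], [0, 0, 0]]]}}

```text
time: 11.55
tcp_pos: [0.4675, 0.0331, 0.0489]
tcp_rot: [0.996, 0.048, 0.076, -0.004]
contact_force: [-7.6, -2.1, 2.2]
grip_width: 0.043
grip_force: 31.9
```

>>> {"method": "play_rows", "body": {"rows": [[0.3, [-0.001, -0.0001, -0.0003], [0, 0, 0]], [0.45, [0, 0, 0], [0, 0, 0]], [0.65, [0, 0, 0], [0, 0, 0]], [0.72, [0, 0, 0], [0, 0, 0]], [0.72, [0, 0, 0], [0, 0, 0]], [0.72, [0, 0, 0], [0, 0, 0]], [0.72, [0, 0, 0], [0, 0, 0]]]}}

```text
time: 12.42
tcp_pos: [0.4681, 0.033, 0.0491]
tcp_rot: [0.996, 0.048, 0.078, -0.004]
contact_force: [-0.2, -0.6, 0.5]
grip_width: 0.0617
grip_force: 0.0
```

>>> {"method": "play_rows", "body": {"rows": [[0.72, [-0.006, -0.0006, 0.035], [0, 0, 0]], [0.72, [-0.008, -0.0007, 0.05], [0, 0, 0]], [0.72, [-0.02, 0, 0.06], [-0.0075, 0.078, 0]], [0.72, [0, -0.05, 0.03], [-0.0075, 0.078, 0]], [0.5, [0, -0.05, 0], [0, 0, 0.1745]], [0.5, [0, -0.04, 0], [0, 0, 0.1745]], [0.5, [0, 0, 0], [0, 0, 0.1745]], [0.5, [0, 0, 0], [0, 0, 0.1745]], [0.5, [0, 0, 0], [0, 0, 0.1745]], [0.5, [0, 0, 0], [0, 0, 0.1745]], [0.5, [0, 0, 0], [0, 0, 0.1745]], [0.5, [0, 0, 0], [0, 0, 0.1745]], [0.5, [0, 0, 0], [0, 0, 0.1745]], [0.5, [0, 0, 0], [0, 0, 0]], [0.5, [0, 0, 0], [0, 0, 0]]]}}

```text
time: 14.3
tcp_pos: [0.4343, -0.1061, 0.2234]
tcp_rot: [0.676, 0.737, -0.0, -0.0]
contact_force: [0.4, 0.7, -0.3]
grip_width: 0.0425
grip_force: 0.0
```

```bash
python3 - <<'E'
from h import *
from scipy.spatial.transform import Rotation as Ro
p=[.56695,.04224,.0962]; Rt=Rz(p[2])@Ry(-np.radians(9))
o=get_obs(); R=Ro.from_quat(o["tcp_rot"]).as_matrix(); print("tool y yaw-tray yaw",np.arctan2(R[1,1],R[0,1])-p[2],R[:,2],o["joints"],o["tcp_pos"])
g=rack(p,[-.042,-.115,.038])[0]; print("grip",g,g-o["tcp_pos"])
out=[]
for c,(u,v) in(("scene",(340,210)),("top",(315,225))):
    im=cv2.cvtColor(capture(c),cv2.COLOR_RGB2BGR)
    P=rack(p,CH+[-.066,0,0])
    im=im[v-50:v+50,u-50:u+50]; im=cv2.resize(im,(400,400),interpolation=cv2.INTER_CUBIC)
    d=lambda Q,I,col:[cv2.line(im,*[tuple(int(t) for t in ((q-[u-50,v-50]+.5)*4-.5)*16) for q in proj([Q[i],Q[j]],c)],col,1,cv2.LINE_AA,4) for i,j in I]
    d(P,[(0,1),(1,2),(2,3),(3,4),(4,0),(5,6),(6,7),(7,8),(8,9),(9,5),(0,5),(1,6),(2,7),(3,8)],(255,0,0))
    d(rack(p,[[-.042,-.088,.038],[-.042,-.14,.038]]),[(0,1)],(0,0,255))
    out.append(im)
cv2.imwrite("pics/p2.png",np.hstack(out))
E
```

```text
tool y yaw-tray yaw -0.01063078207209242 [-6.65313947e-05  1.76611375e-05 -9.99999998e-01] [-3.43792567e-01  1.90486995e-01  1.92860729e+00 -6.79293210e-06
  1.02256696e+00 -4.29358244e-01] [ 0.43430954 -0.10609844  0.22335501]
grip [ 0.53078781 -0.07678376  0.07596191] [ 0.09647827  0.02931468 -0.1473931 ]
```

View pics/p2.png

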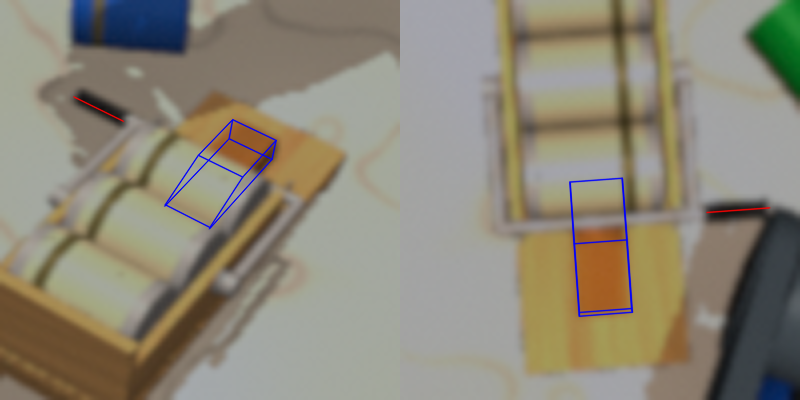

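The wedge sits exactly on its predicted snug pose (blue outline) and square. The grip is where expected, at about scene (100,107) and top (738,211). Next is the bar.

>>> {"method": "play_rows", "body": {"rows": [[0.5, [0.0325, 0.0098, 0], [0, 0, 0.0106]], [0.5, [0.032, 0.0098, 0], [0, 0, 0]], [0.5, [0.032, 0.0097, 0], [0, 0, 0]], [0.5, [0, 0, -0.05], [0, 0, 0]], [0.5, [0, 0, -0.05], [0, 0, 0]], [0.5, [0, 0, -0.035], [0, 0, 0]], [0.5, [0, 0, -0.017], [0, 0, 0]], [0.5, [0, 0, 0], [0, 0, 0]], [0.5, [0, 0, 0], [0, 0, 0]]]}}

```text
time: 15.52
tcp_pos: [0.5317, -0.077, 0.0727]
tcp_rot: [0.671, 0.741, 0.001, 0.001]
contact_force: [0.2, -0.5, -0.2]
grip_width: 0.043
grip_force: 0.0
```

>>> {"method": "play_rows", "body": {"rows": [[0.1, [0, 0, 0], [0, 0, 0]], [0.1, [0, 0, 0], [0, 0, 0]], [0.1, [0, 0, 0], [0, 0, 0]], [0.1, [0, 0, 0], [0, 0, 0]], [0.1, [0, 0, 0], [0, 0, 0]]], "squeeze": 20}}

```text
time: 16.15
tcp_pos: [0.5303, -0.077, 0.0723]
tcp_rot: [0.671, 0.742, -0.0, -0.0]
contact_force: [-7.2, -1.0, 10.5]
grip_width: 0.0154
grip_force: 21.7
```

```bash
python3 - <<'E'
from h import *
p=[.56695,.04224,.0962]; o=get_obs()
print(o["tcp_pos"],o["contact_force"],o["grip_width"])
g=lambda a:rack(p,[.073-.115*np.cos(a),-.115,.038+.115*np.sin(a)])[0]
a=np.linspace(0,2.1,19); G=np.array([g(t) for t in a]); print(np.round(np.diff(G,axis=0),4).tolist())
E
```

```text
[ 0.53029909 -0.07703768  0.07234613] [-7.22388463 -1.00943477 10.53017475] 0.015409190136858505
[[-0.0013, -0.0001, 0.0133], [0.0002, 0.0, 0.0134], [0.0018, 0.0002, 0.0133], [0.0033, 0.0003, 0.013], [0.0048, 0.0005, 0.0125], [0.0062, 0.0006, 0.0119], [0.0076, 0.0007, 0.0111], [0.0088, 0.0008, 0.0101], [0.0099, 0.001, 0.009], [0.0109, 0.001, 0.0078], [0.0117, 0.0011, 0.0065], [0.0124, 0.0012, 0.0051], [0.0129, 0.0012, 0.0036], [0.0132, 0.0013, 0.002], [0.0133, 0.0013, 0.0005], [0.0133, 0.0013, -0.0011], [0.0131, 0.0013, -0.0026], [0.0127, 0.0012, -0.0041]]
```

>>> {"method": "play_rows", "body": {"rows": [[0.1, [-0.0013, -0.0001, 0.0133], [0, 0, 0]], [0.1, [0.0002, 0, 0.0134], [0, 0, 0]], [0.1, [0.0018, 0.0002, 0.0133], [0, 0, 0]], [0.1, [0.0033, 0.0003, 0.013], [0, 0, 0]], [0.1, [0.0048, 0.0005, 0.0125], [0, 0, 0]], [0.1, [0.0062, 0.0006, 0.0119], [0, 0, 0]]]}}

```text
time: 16.9
tcp_pos: [0.5424, -0.0758, 0.1492]
tcp_rot: [0.671, 0.742, -0.003, -0.003]
contact_force: [-21.8, -7.9, 7.3]
grip_width: 0.0151
grip_force: 20.2
```

>>> {"method": "play_rows", "body": {"rows": [[0.1, [-0.002, 0, 0], [0, 0, 0]], [0.1, [0, 0, 0], [0, 0, 0]]]}}

```text
time: 17.15
tcp_pos: [0.5424, -0.0758, 0.1497]
tcp_rot: [0.671, 0.742, -0.001, -0.001]
contact_force: [-10.7, -5.7, 3.5]
grip_width: 0.0149
grip_force: 20.0
```

```bash
python3 - <<'E'
from h import *
p=[.56695,.04224,.0962]; Rt=Rz(p[2])@Ry(-np.radians(9)); o=get_obs()
g=Rt.T@(o["tcp_pos"]-[p[0],p[1],.045])-[.073,0,.038]; print(g,np.hypot(g[0],g[2]),np.arctan2(g[2],-g[0]),Rt.T@o["contact_force"],o["wrist_torque"])
E
```

```text
[-0.09191764 -0.11510819  0.07097919] 0.11613310197971465 0.6575610622956313 [-10.55490729  -4.65929602   5.24994689] [-0.96422149  1.71062502  0.04817627]
```

>>> {"method": "play_rows", "body": {"rows": [[0.1, [0.006, 0, 0.0115], [0, 0, 0]], [0.1, [0.0085, 0.0006, 0.0101], [0, 0, 0]], [0.1, [0.0099, 0.001, 0.009], [0, 0, 0]], [0.1, [0, 0, 0], [0, 0, 0]]]}}

```text
time: 17.65
tcp_pos: [0.5657, -0.0737, 0.182]
tcp_rot: [0.671, 0.742, -0.002, -0.002]
contact_force: [-26.7, -1.7, 25.1]
grip_width: 0.0153
grip_force: 22.2
```

```bash
python3 - <<'E'
from h import *
p=[.56695,.04224,.0962]; Rt=Rz(p[2])@Ry(-np.radians(9)); o=get_obs()
g=Rt.T@(o["tcp_pos"]-[p[0],p[1],.045])-[.073,0,.038]; print(g,np.hypot(g[0],g[2]),np.arctan2(g[2],-g[0]),Rt.T@o["contact_force"],o["wrist_torque"])
E
```

```text
[-0.06377694 -0.11524719  0.09924128] 0.11796749886308935 0.999608761736316 [-22.454216     0.87499706  28.97309382] [-0.32839494  4.66600297 -0.0805676 ]
```

>>> {"method": "play_rows", "body": {"rows": [[0.1, [-0.0025, 0, 0.003], [0, 0, 0]], [0.1, [0, 0, 0], [0, 0, 0]]]}}

```text
time: 17.9
tcp_pos: [0.5659, -0.0735, 0.183]
tcp_rot: [0.671, 0.742, 0.0, 0.0]
contact_force: [-0.5, -0.9, -3.5]
grip_width: 0.0151
grip_force: 21.2
```

```bash
cat > s.py <<'E'
from h import *
p=[.56695,.04224,.0962]; Rt=Rz(p[2])@Ry(-np.radians(9)); o=get_obs()
g=Rt.T@(o["tcp_pos"]-[p[0],p[1],.045])-[.073,0,.038]; print(g,np.hypot(g[0],g[2]),np.arctan2(g[2],-g[0]),Rt.T@o["contact_force"],o["wrist_torque"])
E
python3 s.py; python3 - <<'E'
from h import *
im=cv2.cvtColor(capture("scene"),cv2.COLOR_RGB2BGR)[120:270,260:410]
cv2.imwrite("pics/b1.png",cv2.resize(im,(600,600),interpolation=cv2.INTER_CUBIC))
E
```

```text
[-0.06342122 -0.11511369  0.10022587] 0.1186063872287079 1.0066198809487321 [-1.15716169 -0.81013947 -3.30981497] [-0.0342876   0.09781161 -0.01459936]
```

View pics/b1.png

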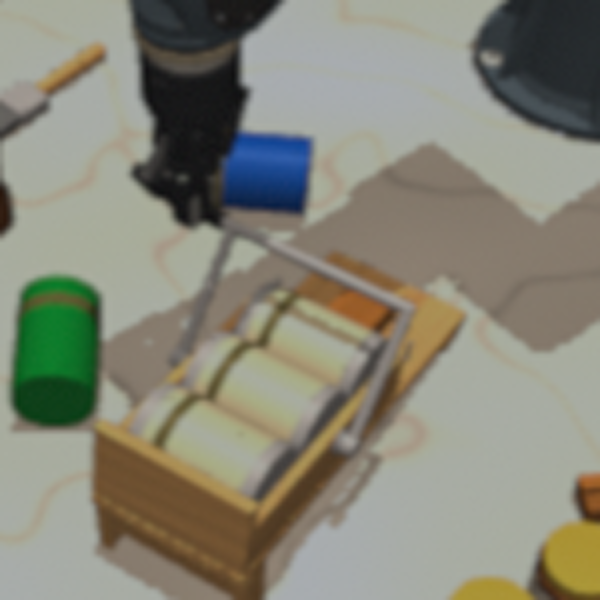

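The bar is up about 1 rad, held at its grip at crop (215,215), with the forces near zero. The row is still resting on the chock at (360,310). I'll follow the corrected circle.

```bash
python3 - <<'E'
from h import *
p=[.56695,.04224,.0962]
g=lambda a:rack(p,[.073-.115*np.cos(a),-.115,.0423+.115*np.sin(a)])[0]
a=np.linspace(.99,1.98,10); print(np.round(np.diff(np.array([g(t) for t in a]),axis=0),4).tolist())
E
```

```text
[[0.0098, 0.0009, 0.008], [0.0106, 0.001, 0.0069], [0.0113, 0.0011, 0.0056], [0.0118, 0.0011, 0.0044], [0.0122, 0.0012, 0.003], [0.0125, 0.0012, 0.0017], [0.0126, 0.0012, 0.0003], [0.0125, 0.0012, -0.0011], [0.0123, 0.0012, -0.0025]]
```

>>> {"method": "play_rows", "body": {"rows": [[0.1, [0.0098, 0.0009, 0.008], [0, 0, 0]], [0.1, [0.0106, 0.001, 0.0069], [0, 0, 0]], [0.1, [0.0113, 0.0011, 0.0056], [0, 0, 0]], [0.1, [0, 0, 0], [0, 0, 0]]]}}

```text
time: 18.45
tcp_pos: [0.5982, -0.0705, 0.2048]
tcp_rot: [0.671, 0.742, 0.0, 0.0]
contact_force: [-5.5, -0.3, 10.4]
grip_width: 0.0152
grip_force: 22.1
```

```bash
python3 s.py
```

```text
[-0.02798678 -0.1152414   0.11669161] 0.12000079942996887 1.3354070172323476 [-3.79292268  0.22123346 11.13562008] [ 0.06260307  1.17717542 -0.02164833]
```

Slightly inside the true circle again, so I'll add about 1 mm of lift.

>>> {"method": "play_rows", "body": {"rows": [[0.1, [0.0115, 0.0011, 0.0056], [0, 0, 0]], [0.1, [0.0122, 0.0012, 0.0034], [0, 0, 0]], [0.1, [0.0125, 0.0012, 0.002], [0, 0, 0]], [0.1, [0, 0, 0], [0, 0, 0]]]}}

```text
time: 18.95
tcp_pos: [0.6347, -0.067, 0.2152]
tcp_rot: [0.671, 0.742, 0.001, 0.001]
contact_force: [-2.3, 0.7, 7.3]
grip_width: 0.015
grip_force: 21.2
```

```bash
python3 s.py
```

```text
[ 0.00988149 -0.11523516  0.12123032] 0.12163237256922303 1.6521265808414805 [-1.04530778  0.95050365  7.60071599] [ 0.16447861  0.48864387 -0.06765566]
```

>>> {"method": "play_rows", "body": {"rows": [[0.1, [0.0126, 0.0012, 0.001], [0, 0, 0]], [0.1, [0.0125, 0.0012, -0.0008], [0, 0, 0]], [0.1, [0.0123, 0.0012, -0.0022], [0, 0, 0]], [0.1, [0, 0, 0], [0, 0, 0]]]}}

```text
time: 19.45
tcp_pos: [0.6721, -0.0634, 0.2118]
tcp_rot: [0.671, 0.742, 0.0, 0.0]
contact_force: [1.5, 1.6, 2.6]
grip_width: 0.0151
grip_force: 20.9
```

```bash
python3 s.py
```

```text
[ 0.04645936 -0.11529711  0.11193076] 0.12118979714846408 1.9642282049445783 [2.08428286 1.48484483 2.34571508] [ 0.20283876 -0.07549805  0.0146341 ]
```

>>> {"method": "play_rows", "body": {"rows": [[0.1, [0.009, 0.0009, -0.003], [0, 0, 0]], [0.1, [0, 0, 0], [0, 0, 0]], [0.25, [0, 0, 0], [0, 0, 0]], [0.4, [0, 0, 0], [0, 0, 0]], [0.6, [0, 0, 0], [0, 0, 0]], [0.6, [0, 0, 0], [0, 0, 0]], [0.6, [0, 0, 0], [0, 0, 0]], [0.6, [0, 0, 0.03], [0, 0, 0]], [0.6, [0, 0, 0.05], [0, 0, 0]], [0.6, [0, -0.05, 0.02], [0, 0, 0]], [0.6, [0, -0.05, 0], [0, 0, 0]], [0.6, [0, -0.05, 0], [0, 0, 0]], [0.6, [0, 0, 0], [0, 0, 0]]]}}

```text
time: 21.08
tcp_pos: [0.6795, -0.2161, 0.3083]
tcp_rot: [0.672, 0.74, -0.0, -0.0]
contact_force: [-0.1, 0.5, 0.5]
grip_width: 0.051
grip_force: 0.0
```

```bash
python3 - <<'E'
from h import *
p=[.56695,.04224,.0962]; out=[]
for c,(u,v) in(("scene",(335,210)),("top",(315,205))):
    im=cv2.cvtColor(capture(c),cv2.COLOR_RGB2BGR)
    P=rack(p,CH+[-.066,0,0])
    im=im[v-60:v+60,u-60:u+60]; im=cv2.resize(im,(400,400),interpolation=cv2.INTER_CUBIC);s=400/120
    d=lambda Q,I,col:[cv2.line(im,*[tuple(int(t) for t in ((q-[u-60,v-60]+.5)*s-.5)*16) for q in proj([Q[i],Q[j]],c)],col,1,cv2.LINE_AA,4) for i,j in I]
    d(P,[(0,1),(1,2),(4,0),(9,5),(5,6),(6,7),(0,5),(1,6),(2,7)],(255,0,0))
    b=2.15; q=[.073-.115*np.cos(b),0,.038+.115*np.sin(b)]
    d(rack(p,[[q[0],.079,q[2]],[q[0],-.14,q[2]]]),[(0,1)],(0,0,255))
    out.append(im)
cv2.imwrite("pics/f1.png",np.hstack(out)); print(get_obs()["time"])
E
```

```text
21.175
```

View pics/f1.png

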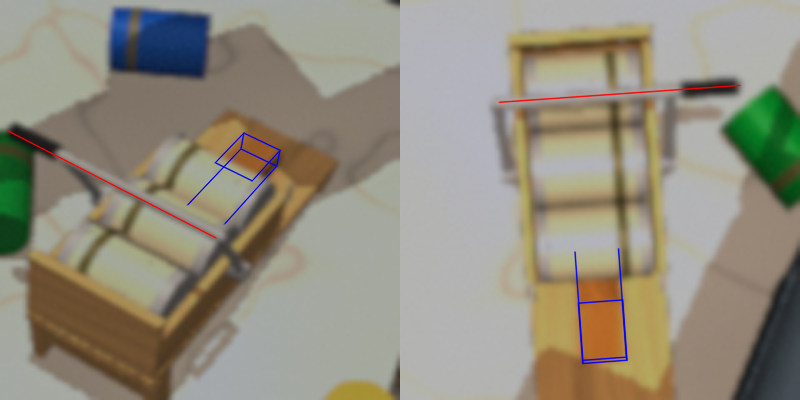

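The bar lies back on its stop: the red 2.15 rad line runs along it from top (500,102) to (740,86). The chock and tins have not moved. Handing in.

```bash
python3 -c "
from station import *
print(job_done())"
```

```text
the job is handed in; nothing more can be done
None
```

The job is handed in (result not reported): the wedge is snug and square against the front tin, the stop bar is swung back onto its stop, the three tins rest on the chock, and the arm is clear, after about 21 s of robot time.

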